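# Tip the stove liner bricks sooty side up

## Robot

A 6-joint arm with a two-finger parallel gripper is mounted at the origin on the work surface. World frame = base frame: x ahead of the robot, y to its left, z up, the work surface at z = 0. Lengths are in mm, angles in rad, forces in N, time in s.
With the tool pointing down it reaches from about 375 to 925 mm from the base axis. Payload 5.7 kg.
Tool frame: the origin (TCP) lies on the centre line of the jaws, within the pads' length; the fingertips stand ahead of it and the grasp point (between the pads) lies 8 mm behind it (arm.finger_overhang is the z of the fingertips in the tool frame, in mm); z points along the fingers, y is the direction in which the jaws open and shut (so a half turn about z gives the same grasp; the last joint's range is limited). The gripper opens to 85 mm and grips with 20 to 120 N. Pads are 22 mm wide; open, the fingers measure 114 mm over their backs; the gripper's body (76 mm by 85 mm) begins 54 mm behind the grasp point. The pads swing forward as they close: fully open they stand 13 mm farther back than shut.
Start: joints at [1.221, 0.359, 1.51, -0, 1.272, -0.115], TCP at [139.584, 583.507, 242.267] pointing down, gripper open.
Joint ranges: [-2.97, 2.97], [-1.01, 2.36], [0.21, 2.38], [-0.96, 4.11], [0.2, 2.71], [-2.98, 2.98]. Speed limits (rad/s): [2.39, 2.39, 3.14, 3.14, 3.14, 3.14].

## Interface

Orientations are given as a rotation vector (axis times angle).
In Python, from cell import arm, eyes gives the robot as it stands. The module is installed in compiled form; this text tells all that it offers.
- The arm moves only by the tool jog_arm, never from a script. Its argument "moves" is a list of rows, each an object of numbers: "dx", "dy", "dz": the shift along the world's x, y, z in m; "ax", "ay", "az": the turn, a rotation vector about the world's x, y, z in degrees; "fingers": the closure, from 0 (fully open) to 1 (shut). A call has 1 to 10 rows; each row shifts and turns the commanded pose from where the row before left it; what a row does not reach is not made up. A row lasts 1/8 s, in which the tool goes at most 62.5 mm and 10.7 degrees, less where a joint would pass 70% of its speed; a pose out of reach is approached as far as the arm can. A call with a gripper value outside its range is refused whole. The fingers move at their own pace and stop on an object; "newtons" is the grip in N (left out, the last holds). Time passes only in rows, so rows that do not move let the fingers close. It gives the time, the measured TCP pose, the force and the opening at its end, in the units of the state.
- arm.get_state(): the state, without advancing time (a new reading comes with each control period).
- eyes.grab_frame(name): name is "side" or "top" or "wrist"; returns (picture, depth): 384x512x3 uint8, red, green, blue; 384x512 float32, mm along the optical axis (not along the pixel's ray), 0 where there is no reading.
- eyes.calibration(name): a dict with "fx", "fy", "cx", "cy" (pixels), "T" (4x4, takes a point from camera to world coordinates); the wrist camera has in their place "tool_from_camera" (4x4, takes a point from camera to tool coordinates, whose origin is the TCP and whose axes are the flange's). Camera axes: x right, y up, looking along -z (the intrinsics and any distortion apply to the point x, -y, -z); pixel columns grow to the right and rows downward; lengths in mm; the calibration is good to about 2 mm. A picture is of the moment at which its call begins: read the wrist's pose just before it. calibration takes no time and is no camera call.
- arm.hand_in(): hands the job in, once; it reports no verdict.
Trained networks look in the newest picture that a camera, given by its name, has taken for a name from the list of things; names that differ only in an ending like _2 or _b are one class to them, and where a whole thing is asked for, a point or a joint stands for the part that bears it (a point fixed in the world has none). Each returns a list of dicts, best first, with "confidence" (0 to 1); they miss things now and then, are a little off and sometimes report something else, mostly with a low value. They report only what shows in the picture. A call takes as long as a camera call. They do not tell look-alikes from the thing itself.
- eyes.masks_of(camera, query): "pixels" (384x512 bool, what is visible of it) and "at" ([row, column] in pixels, amid what is visible of it).
The state is a dict: "time": time; "joint_pos": joint angles; "joint_velocities": joint speeds; "effort": joint torques, N m; "position": TCP position; "orientation": TCP orientation; "contact_force": force on the tool from outside, world axes, zero at the start; "ft_torque": the same for the moment, N m; "grip_width": opening from 0.0 (shut) to 1.0 (fully open).
Only numpy, scipy, OpenCV 4.12 (cv2) and the standard library are available. Lean on these libraries where they do the work, as an engineer would, in place of code of your own. Each camera call takes 0.05 s, during which the arm holds its last target. There are 200 camera calls.

## Task

Two stove liner bricks stand on edge on the rubber mat. Push each one over where it stands so that it lies flat on the mat with its black sooty face up, ready for brushing. Only push them: do not pick them up or shove them across the mat, leave the other things on the worktop alone, and finish with the hand clear.

Things in the scene. Friction and masses are not known exactly. Their poses are not given: they have to be found in the camera images.
- mat: flat dark blue-grey rubber mat fixed on the worktop, 360 mm (its x) by 500 mm (its y), 6 mm thick; origin at the centre of its underside, z up. The bricks stand side by side on it, about 240 mm apart along its y, near its middle line in x
- brick_a: first stove liner brick, 30 mm thick (its x), 150 mm long (its y), 110 mm tall (its z), 0.3 to 0.6 kg; at the start it stands loose on its long narrow edge on the mat. Its broad +x face is black with soot, its broad -x face clean and cream coloured. Origin: centre of the narrow edge it starts on. The two bricks' sooty faces look roughly opposite ways.
- brick_a_center (a point): centre of the block of that brick, 55 mm from its long narrow edge; 61 mm above the worktop while standing, 21 mm when lying flat on the mat
- brick_a_foot (a point): middle of that brick's lower edge on its clean side (at -15 mm in its x, 0 in z): the edge about which it turns when it tips onto its clean face. Leaned some 15 degrees it topples and falls flat by itself; pushed high up (about 1 N) it tips without sliding
- brick_b: second stove liner brick, 30 mm thick (its x), 150 mm long (its y), 110 mm tall (its z), 0.3 to 0.6 kg; at the start it stands loose on its long narrow edge on the mat. Its broad +x face is black with soot, its broad -x face clean and cream coloured. Origin: centre of the narrow edge it starts on. The two bricks' sooty faces look roughly opposite ways.
- brick_b_center (a point): centre of the block of that brick, 55 mm from its long narrow edge; 61 mm above the worktop while standing, 21 mm when lying flat on the mat
- brick_b_foot (a point): middle of that brick's lower edge on its clean side (at -15 mm in its x, 0 in z): the edge about which it turns when it tips onto its clean face. Leaned some 15 degrees it topples and falls flat by itself; pushed high up (about 1 N) it tips without sliding
- gas_can: upright steel gas can with a blue label band, 66 mm diameter, 190 mm tall, loose, beside the mat on its +y side; origin at the centre of its underside. Leave alone
- mug: blue ceramic mug, 80 mm diameter, 90 mm tall, with a handle, loose, beside the mat on its -y side; origin at the centre of its underside. Leave alone
- spray: white spray bottle with an orange trigger head, 72 mm diameter, about 240 mm tall, loose, near the mat's far +y corner; origin at the centre of its underside. Leave alone
- soot_brush: hand brush 220 mm long lying loose on the worktop just beyond the mat's far edge, roughly along the mat's y; origin on its underside near the middle of its length. Leave alone
Not all that is in view belongs to the job. What is shaped like the brick_b but blue is not meant.

How it is judged (in metres and radians):
At the end, for the whole second after the job is handed in: both bricks lie flat (within 0.1 rad) and at rest on the mat with the sooty face up; each brick's turning edge (its foot site) is within 60 mm of where it was at the start; the gas can, mug, spray bottle and brush are within 30 mm of where they stood (angle between each of brick_a, brick_b's own x axis and vertical below 0.1 rad and height (world z) of each of brick_a_center, brick_b_center below 0.03 m and distance of each of brick_a_foot, brick_b_foot from where it was at the start of the episode below 0.06 m and linear speed of each of brick_a, brick_b below 0.02 m/s and angular speed of each of brick_a, brick_b below 0.1 rad/s and x of brick_a_center in the frame of mat between -0.18 and 0.18 m and y of brick_a_center in the frame of mat between -0.25 and 0.25 m and x of brick_b_center in the frame of mat between -0.18 and 0.18 m and y of brick_b_center in the frame of mat between -0.25 and 0.25 m and distance of each of gas_can, mug, spray, soot_brush from where it was at the start of the episode below 0.03 m); the robot touches nothing.
It fails at once if a brick is lifted: its centre rises more than about 20 mm above its standing height (height (world z) of any of brick_a_center, brick_b_center above 0.082 m).
It fails at once if a bystander (gas can, mug, spray bottle, brush) is moved more than 30 mm (distance of any of gas_can, mug, spray, soot_brush from where it was at the start of the episode above 0.03 m).
It fails at once if the gas can, mug or spray bottle is tipped (angle between any of gas_can, mug, spray's own z axis and vertical above 0.4 rad).
It also fails if it takes over 48 s, if anything falls off the work surface, if the arm or the gripper's body presses on something with over 40 N, if the wrist force passes 120 N, or if a joint passes its speed limit or range.

## Working session

There is one attempt and no reset: what is moved stays moved. The work goes in short steps, Python scripts to look and compute and a tool call to move; the robot and the scene stay as the last step left them, time stands still between calls to the robot, and variables do not carry over. Pictures are saved under pics/ and viewed, about 8 in all and at most 12, crops included, and the job is handed in when it is done.

Besides the shell and the picture viewer there is one more tool, called after "Request:" as name(argument=value, ...), one argument or row to a line, values as JSON. jog_arm: Moves the arm, as the interface text tells. Its arguments: {"type":"object","properties":{"moves":{"type":"array"},"newtons":{"type":"number"}},"required":["moves"]}

```bash
mkdir -p pics
cat > h.py <<'E'
import numpy as np, cv2
from cell import arm, eyes
def pts(name, depth):
    c=eyes.calibration(name); v,u=np.mgrid[:384,:512]
    d=depth; P=np.stack([(u-c["cx"])/c["fx"]*d,-(v-c["cy"])/c["fy"]*d,-d,np.ones_like(d)],-1)
    return (P@np.array(c["T"]).T)[...,:3]
E
python3 - <<'E'
from h import *
s=arm.get_state(); print(s)
ims=[]
for n in ("top","side"):
    im,d=eyes.grab_frame(n); ims.append(im); np.save(n+".npy",pts(n,d)); np.save(n+"_im.npy",im)
    print(n,{k:np.round(v,2).tolist() for k,v in eyes.calibration(n).items()})
    P=pts(n,d)
    for q in ("brick_a","gas_can","mug","spray","soot_brush"):
        for m in eyes.masks_of(n,q)[:4]:
            M=m["pixels"]&(d>0); p=P[M]
            print(n,q,round(m["confidence"],2),np.round(m["at"]),M.sum(),np.percentile(p,[2,50,98],axis=0).round().tolist() if len(p) else 0)
    cv2.imwrite(f"pics/{n}.png",cv2.resize(im[...,::-1],(800,600)))
E
```

```text
{'time': 0.0, 'joint_pos': array([ 1.22090174e+00,  3.59513111e-01,  1.51144823e+00, -5.52419209e-06,
        1.27251242e+00, -1.15095042e-01]), 'joint_velocities': array([-0.00130042, -0.00032559,  0.00018033,  0.0005153 ,  0.00080676,
        0.00168913]), 'effort': array([-5.95754886e-05, -5.27613151e+01, -2.78623545e+01, -3.24712964e-04,
        1.32013683e-02,  4.38921177e-06]), 'position': array([139.36301371, 582.8986189 , 241.44274119]), 'orientation': array([-3.67922764e-01, -3.11954134e+00,  2.87685464e-03]), 'contact_force': array([-0.43434886, -0.13378629,  0.11498683]), 'ft_torque': array([ 0.00085518,  0.04369525, -0.00087841]), 'grip_width': 1.0014122839196655}
top {'fx': 485.79, 'fy': 485.79, 'cx': 253.01, 'cy': 191.16, 'T': [[0.0, 0.99, -0.14, 345.4], [-1.0, 0.0, 0.0, 96.89], [0.0, 0.14, 0.99, 1539.31], [0.0, 0.0, 0.0, 1.0]]}
top brick_a 0.98 [276. 168.] 672 [[268.0, 275.0, 19.0], [295.0, 343.0, 109.0], [321.0, 417.0, 115.0]]
top brick_a 0.92 [211. 112.] 860 [[477.0, 445.0, -1.0], [498.0, 512.0, 107.0], [527.0, 594.0, 115.0]]
top brick_a 0.83 [110. 199.] 821 [[758.0,
[... 853 characters left out ...]
_a 0.78 [233. 300.] 1922 [[546.0, -151.0, 9.0], [555.0, -83.0, 88.0], [582.0, -5.0, 118.0]]
side brick_a 0.69 [199. 121.] 726 [[268.0, 276.0, 8.0], [289.0, 306.0, 109.0], [320.0, 420.0, 113.0]]
side gas_can 0.79 [156. 174.] 1308 [[434.0, 303.0, 10.0], [456.0, 312.0, 130.0], [490.0, 353.0, 192.0]]
side gas_can 0.32 [187. 232.] 1738 [[495.0, 83.0, 9.0], [530.0, 146.0, 83.0], [577.0, 218.0, 118.0]]
side mug 0.73 [267. 376.] 1498 [[597.0, -303.0, 4.0], [649.0, -262.0, 53.0], [674.0, -205.0, 92.0]]
side spray 0.8 [126. 198.] 1520 [[552.0, 345.0, 2.0], [584.0, 364.0, 133.0], [623.0, 392.0, 238.0]]
side soot_brush 0.79 [176. 316.] 634 [[759.0, -64.0, 7.0], [785.0, 59.0, 18.0], [803.0, 143.0, 23.0]]
```

View pics/top.png

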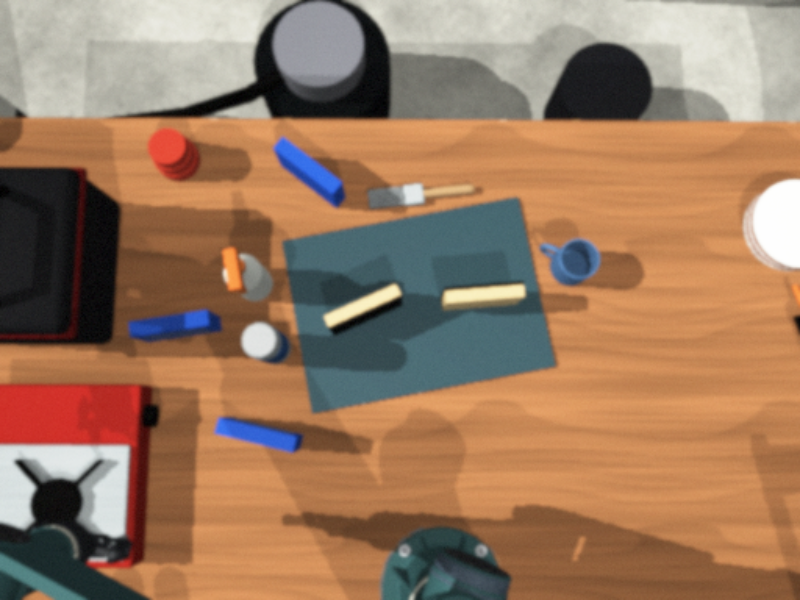

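View pics/side.png

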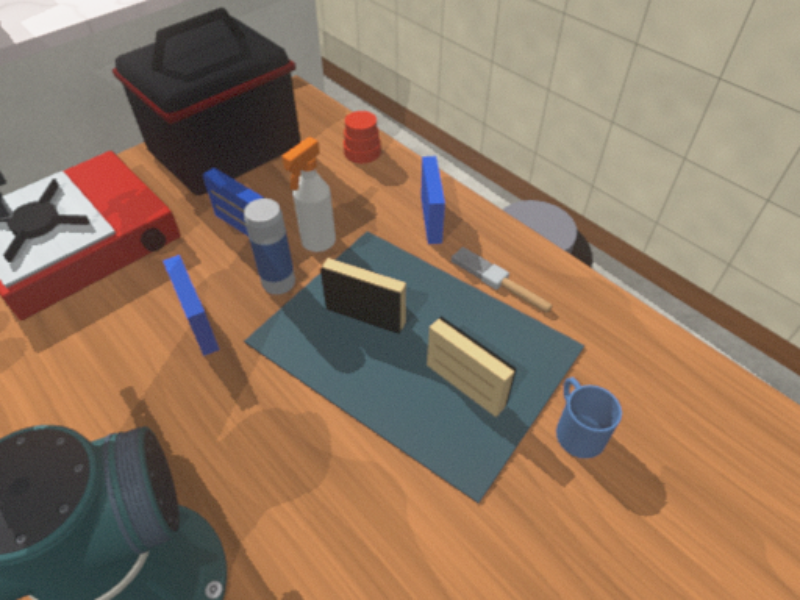

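Two cream bricks stand on the mat. The left one is at top px (363,306), with its black face toward the robot (-x). The right one is at (484,296), with its clean face toward the robot and its soot on the far side. The three blue boards at (310,172), (175,325) and (258,434) are look-alikes off the mat, so they aren't meant. Next I'll measure the bricks and confirm this in an enlarged crop.

Run:
```python
from h import *
for n in ("top","side"):
    P=np.load(n+".npy"); im=np.load(n+"_im.npy")
    for nm,c in (("L",(530,150)),("R",(560,-80))):
        M=(abs(P[...,0]-c[0])<70)&(abs(P[...,1]-c[1])<100)&(P[...,2]>103)&(P[...,2]<130)&(im[...,0]>130)
        p=P[M]; r=cv2.minAreaRect(p[:,:2].astype(np.float32)); 
        print(n,nm,M.sum(),np.median(p[:,2]).round(1),np.round(r[0],1),np.round(r[1],1),round(r[2],1),cv2.boxPoints(r).round().tolist())
im=np.load("side_im.npy")[150:275,195:340]
cv2.imwrite("pics/crop.png",cv2.resize(im[...,::-1],None,fx=5,fy=4.8,interpolation=cv2.INTER_CUBIC))
print(arm.finger_overhang)
```

```text
top L 403 115.7 [536.6 154. ] [ 24.1 149.5] 24.3 [[495.0, 217.0], [556.0, 81.0], [578.0, 91.0], [517.0, 227.0]]
top R 473 115.6 [561.8 -77.8] [ 27.8 149.6] 4.7 [[542.0, -4.0], [554.0, -153.0], [582.0, -151.0], [570.0, -2.0]]
side L 389 116.5 [539.4 156. ] [ 27.4 151.2] 24.5 [[495.0, 219.0], [558.0, 82.0], [583.0, 93.0], [520.0, 230.0]]
side R 645 115.8 [562.7 -76. ] [ 25.7 150.7] 5.3 [[543.0, -2.0], [557.0, -152.0], [582.0, -150.0], [569.0, 0.0]]
11.0
```

View pics/crop.png

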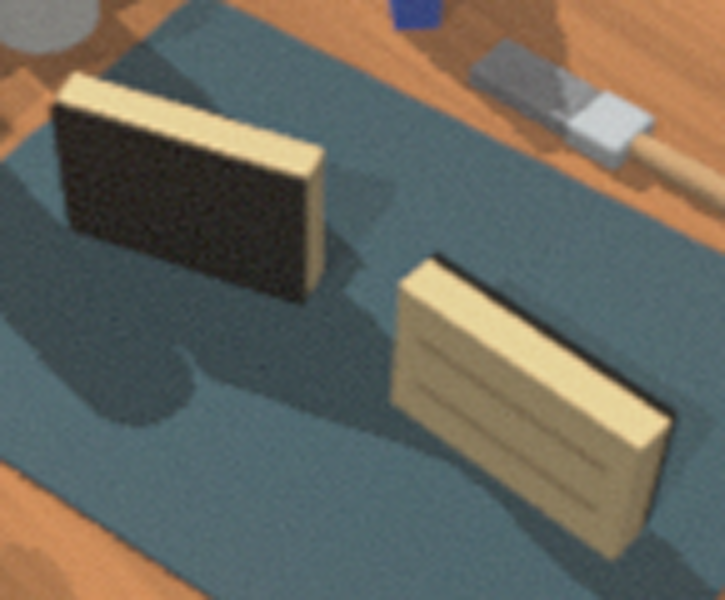

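The crop confirms it: the left brick's sooty face looks toward the robot, so I push it toward +x. The right brick's clean face looks toward the robot, so I push it from the far side toward -x. I'll approach the left brick first with the fingers shut.

Request:
jog_arm(
  moves=[
    {"dx": 0.0336,"dy": -0.0456,"az": 3.8,"fingers": 1},
    {"dx": 0.0336,"dy": -0.0456,"az": 3.8,"fingers": 1},
    {"dx": 0.0336,"dy": -0.0456,"az": 3.8,"fingers": 1},
    {"dx": 0.0336,"dy": -0.0456,"az": 3.8,"fingers": 1},
    {"dx": 0.0336,"dy": -0.0456,"az": 3.8,"fingers": 1},
    {"dx": 0.0336,"dy": -0.0456,"az": 3.8,"fingers": 1},
    {"dx": 0.0336,"dy": -0.0456,"az": 3.8,"fingers": 1},
    {"dx": 0.0336,"dy": -0.0456,"az": 3.8,"fingers": 1},
    {"dx": 0.0336,"dy": -0.0456,"az": 3.8,"fingers": 1},
    {"dx": 0.0336,"dy": -0.0456,"az": 3.8,"fingers": 1},
  ],
)

```text
invalid input
```

Request:
jog_arm(
  moves=[
    {"dz": 0,"fingers": 1},
    {"dz": 0},
  ],
)

```text
invalid input
```

Request:
jog_arm(
  moves=[
    {"dx": 0.0,"dy": 0.0,"dz": 0.0,"ax": 0.0,"ay": 0.0,"az": 0.0,"fingers": 1.0},
  ],
  newtons=20,
)

```text
time: 0.72
position: [139.6, 583.5, 242.3]
orientation: [-0.368, -3.12, 0.0]
contact_force: [0.3, -0.8, -0.2]
grip_width: 0.823
```

All fields are needed in every row.

Request:
jog_arm(
  moves=[
    {"dx": 0.0336,"dy": -0.0456,"dz": 0.0,"ax": 0.0,"ay": 0.0,"az": 3.8,"fingers": 1.0},
    {"dx": 0.0336,"dy": -0.0456,"dz": 0.0,"ax": 0.0,"ay": 0.0,"az": 3.8,"fingers": 1.0},
    {"dx": 0.0336,"dy": -0.0456,"dz": 0.0,"ax": 0.0,"ay": 0.0,"az": 3.8,"fingers": 1.0},
    {"dx": 0.0336,"dy": -0.0456,"dz": 0.0,"ax": 0.0,"ay": 0.0,"az": 3.8,"fingers": 1.0},
    {"dx": 0.0336,"dy": -0.0456,"dz": 0.0,"ax": 0.0,"ay": 0.0,"az": 3.8,"fingers": 1.0},
    {"dx": 0.0336,"dy": -0.0456,"dz": 0.0,"ax": 0.0,"ay": 0.0,"az": 3.8,"fingers": 1.0},
    {"dx": 0.0336,"dy": -0.0456,"dz": 0.0,"ax": 0.0,"ay": 0.0,"az": 3.8,"fingers": 1.0},
    {"dx": 0.0336,"dy": -0.0456,"dz": 0.0,"ax": 0.0,"ay": 0.0,"az": 3.8,"fingers": 1.0},
    {"dx": 0.0336,"dy": -0.0456,"dz": 0.0,"ax": 0.0,"ay": 0.0,"az": 3.8,"fingers": 1.0},
    {"dx": 0.0336,"dy": -0.0456,"dz": 0.0,"ax": 0.0,"ay": 0.0,"az": 3.8,"fingers": 1.0},
  ],
  newtons=20,
)

```text
time: 1.98
position: [476.7, 125.9, 242.6]
orientation: [-0.671, 3.068, 0.0]
contact_force: [0.9, 0.6, -0.2]
grip_width: 0.002
```

Request:
jog_arm(
  moves=[
    {"dx": 0.0,"dy": 0.0,"dz": -0.045,"ax": 0.0,"ay": 0.0,"az": 0.0,"fingers": 1.0},
    {"dx": 0.0,"dy": 0.0,"dz": -0.045,"ax": 0.0,"ay": 0.0,"az": 0.0,"fingers": 1.0},
    {"dx": 0.0,"dy": 0.0,"dz": -0.043,"ax": 0.0,"ay": 0.0,"az": 0.0,"fingers": 1.0},
    {"dx": 0.0,"dy": 0.0,"dz": 0.0,"ax": 0.0,"ay": 0.0,"az": 0.0,"fingers": 1.0},
    {"dx": 0.0137,"dy": 0.0062,"dz": 0.0,"ax": 0.0,"ay": 0.0,"az": 0.0,"fingers": 1.0},
    {"dx": 0.0091,"dy": 0.0041,"dz": 0.0,"ax": 0.0,"ay": 0.0,"az": 0.0,"fingers": 1.0},
  ],
  newtons=20,
)

```text
time: 2.72
position: [501.7, 138.7, 111.5]
orientation: [-0.667, 3.065, -0.001]
contact_force: [-0.5, -0.9, -0.4]
grip_width: -0.002
```

Request:
jog_arm(
  moves=[
    {"dx": 0.0046,"dy": 0.002,"dz": 0.0,"ax": 0.0,"ay": 0.0,"az": 0.0,"fingers": 1.0},
    {"dx": 0.0046,"dy": 0.002,"dz": 0.0,"ax": 0.0,"ay": 0.0,"az": 0.0,"fingers": 1.0},
    {"dx": 0.0046,"dy": 0.002,"dz": 0.0,"ax": 0.0,"ay": 0.0,"az": 0.0,"fingers": 1.0},
    {"dx": 0.0046,"dy": 0.002,"dz": 0.0,"ax": 0.0,"ay": 0.0,"az": 0.0,"fingers": 1.0},
    {"dx": 0.0046,"dy": 0.002,"dz": 0.0,"ax": 0.0,"ay": 0.0,"az": 0.0,"fingers": 1.0},
    {"dx": 0.0046,"dy": 0.002,"dz": 0.0,"ax": 0.0,"ay": 0.0,"az": 0.0,"fingers": 1.0},
  ],
  newtons=20,
)

```text
time: 3.48
position: [526.3, 149.9, 109.2]
orientation: [0.668, -3.07, 0.0]
contact_force: [-0.7, 0.0, -0.0]
grip_width: -0.001
```

Request:
jog_arm(
  moves=[
    {"dx": 0.0046,"dy": 0.002,"dz": 0.0,"ax": 0.0,"ay": 0.0,"az": 0.0,"fingers": 1.0},
    {"dx": 0.0046,"dy": 0.002,"dz": 0.0,"ax": 0.0,"ay": 0.0,"az": 0.0,"fingers": 1.0},
    {"dx": 0.0046,"dy": 0.002,"dz": 0.0,"ax": 0.0,"ay": 0.0,"az": 0.0,"fingers": 1.0},
    {"dx": 0.0046,"dy": 0.002,"dz": 0.0,"ax": 0.0,"ay": 0.0,"az": 0.0,"fingers": 1.0},
    {"dx": 0.0,"dy": 0.0,"dz": 0.0,"ax": 0.0,"ay": 0.0,"az": 0.0,"fingers": 1.0},
    {"dx": 0.0,"dy": 0.0,"dz": 0.0,"ax": 0.0,"ay": 0.0,"az": 0.0,"fingers": 1.0},
    {"dx": 0.0,"dy": 0.0,"dz": 0.0,"ax": 0.0,"ay": 0.0,"az": 0.0,"fingers": 1.0},
  ],
  newtons=20,
)

```text
time: 4.35
position: [544.1, 157.7, 109.2]
orientation: [0.668, -3.07, 0.0]
contact_force: [-0.0, 0.3, 1.0]
grip_width: -0.001
```

Run:
```python
from h import *
im,d=eyes.grab_frame("side")
cv2.imwrite("pics/side2.png",cv2.resize(im[...,::-1],(800,600)))
```

```text
(no output)
```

View pics/side2.png

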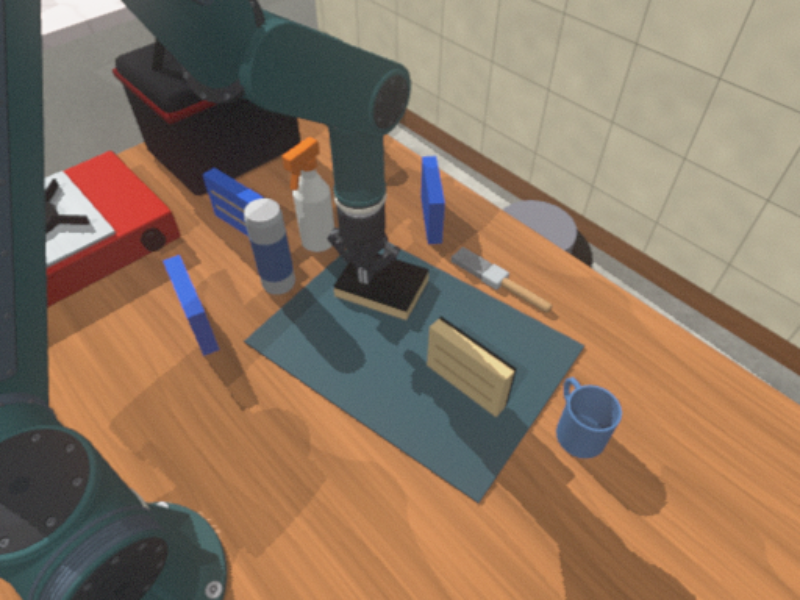

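The left brick lies flat, black side up, at px (380,285). Now the right one, from its far side.

Request:
jog_arm(
  moves=[
    {"dx": 0.0,"dy": 0.0,"dz": 0.04,"ax": 0.0,"ay": 0.0,"az": 0.0,"fingers": 1.0},
    {"dx": 0.0,"dy": 0.0,"dz": 0.04,"ax": 0.0,"ay": 0.0,"az": 0.0,"fingers": 1.0},
    {"dx": 0.017,"dy": -0.0458,"dz": 0.0,"ax": 0.0,"ay": 0.0,"az": -4.0,"fingers": 1.0},
    {"dx": 0.017,"dy": -0.0458,"dz": 0.0,"ax": 0.0,"ay": 0.0,"az": -4.0,"fingers": 1.0},
    {"dx": 0.017,"dy": -0.0458,"dz": 0.0,"ax": 0.0,"ay": 0.0,"az": -4.0,"fingers": 1.0},
    {"dx": 0.017,"dy": -0.0458,"dz": 0.0,"ax": 0.0,"ay": 0.0,"az": -4.0,"fingers": 1.0},
    {"dx": 0.017,"dy": -0.0458,"dz": 0.0,"ax": 0.0,"ay": 0.0,"az": -4.0,"fingers": 1.0},
    {"dx": 0.0,"dy": 0.0,"dz": 0.0,"ax": 0.0,"ay": 0.0,"az": 0.0,"fingers": 1.0},
  ],
  newtons=20,
)

```text
time: 5.4
position: [630.6, -74.7, 189.2]
orientation: [-0.118, 3.138, -0.002]
contact_force: [-0.3, -0.1, -0.1]
grip_width: 0.002
```

Request:
jog_arm(
  moves=[
    {"dx": 0.0,"dy": 0.0,"dz": -0.04,"ax": 0.0,"ay": 0.0,"az": 0.0,"fingers": 1.0},
    {"dx": 0.0,"dy": 0.0,"dz": -0.04,"ax": 0.0,"ay": 0.0,"az": 0.0,"fingers": 1.0},
    {"dx": 0.0,"dy": 0.0,"dz": 0.0,"ax": 0.0,"ay": 0.0,"az": 0.0,"fingers": 1.0},
    {"dx": -0.015,"dy": -0.001,"dz": 0.0,"ax": 0.0,"ay": 0.0,"az": 0.0,"fingers": 1.0},
    {"dx": -0.01,"dy": -0.001,"dz": 0.0,"ax": 0.0,"ay": 0.0,"az": 0.0,"fingers": 1.0},
  ],
  newtons=20,
)

```text
time: 6.02
position: [604.0, -73.1, 111.0]
orientation: [-0.125, 3.137, -0.001]
contact_force: [0.7, -0.2, -0.9]
grip_width: 0.0
```

Request:
jog_arm(
  moves=[
    {"dx": -0.005,"dy": -0.0004,"dz": 0.0,"ax": 0.0,"ay": 0.0,"az": 0.0,"fingers": 1.0},
    {"dx": -0.005,"dy": -0.0004,"dz": 0.0,"ax": 0.0,"ay": 0.0,"az": 0.0,"fingers": 1.0},
    {"dx": -0.005,"dy": -0.0004,"dz": 0.0,"ax": 0.0,"ay": 0.0,"az": 0.0,"fingers": 1.0},
    {"dx": -0.005,"dy": -0.0004,"dz": 0.0,"ax": 0.0,"ay": 0.0,"az": 0.0,"fingers": 1.0},
    {"dx": -0.005,"dy": -0.0004,"dz": 0.0,"ax": 0.0,"ay": 0.0,"az": 0.0,"fingers": 1.0},
    {"dx": -0.005,"dy": -0.0004,"dz": 0.0,"ax": 0.0,"ay": 0.0,"az": 0.0,"fingers": 1.0},
  ],
  newtons=20,
)

```text
time: 6.78
position: [574.0, -75.6, 109.2]
orientation: [0.125, -3.139, 0.0]
contact_force: [0.7, -0.0, -0.2]
grip_width: 0.001
```

Request:
jog_arm(
  moves=[
    {"dx": -0.005,"dy": -0.0004,"dz": 0.0,"ax": 0.0,"ay": 0.0,"az": 0.0,"fingers": 1.0},
    {"dx": -0.005,"dy": -0.0004,"dz": 0.0,"ax": 0.0,"ay": 0.0,"az": 0.0,"fingers": 1.0},
    {"dx": -0.005,"dy": -0.0004,"dz": 0.0,"ax": 0.0,"ay": 0.0,"az": 0.0,"fingers": 1.0},
    {"dx": -0.005,"dy": -0.0004,"dz": 0.0,"ax": 0.0,"ay": 0.0,"az": 0.0,"fingers": 1.0},
    {"dx": 0.0,"dy": 0.0,"dz": 0.0,"ax": 0.0,"ay": 0.0,"az": 0.0,"fingers": 1.0},
    {"dx": 0.0,"dy": 0.0,"dz": 0.0,"ax": 0.0,"ay": 0.0,"az": 0.0,"fingers": 1.0},
    {"dx": 0.0,"dy": 0.0,"dz": 0.0,"ax": 0.0,"ay": 0.0,"az": 0.0,"fingers": 1.0},
  ],
  newtons=20,
)

```text
time: 7.65
position: [554.7, -77.2, 109.3]
orientation: [-0.125, 3.139, -0.0]
contact_force: [0.0, -0.0, -0.4]
grip_width: 0.0
```

Request:
jog_arm(
  moves=[
    {"dx": 0.0,"dy": 0.0,"dz": 0.05,"ax": 0.0,"ay": 0.0,"az": 0.0,"fingers": 1.0},
    {"dx": 0.0,"dy": 0.0,"dz": 0.05,"ax": 0.0,"ay": 0.0,"az": 0.0,"fingers": 1.0},
    {"dx": 0.0,"dy": 0.0,"dz": 0.05,"ax": 0.0,"ay": 0.0,"az": 0.0,"fingers": 1.0},
    {"dx": 0.0,"dy": 0.0,"dz": 0.0,"ax": 0.0,"ay": 0.0,"az": 0.0,"fingers": 1.0},
  ],
  newtons=20,
)

```text
time: 8.15
position: [557.4, -77.9, 263.9]
orientation: [-0.125, 3.13, -0.004]
contact_force: [1.3, -0.7, -0.1]
grip_width: 0.004
```

Run:
```python
from h import *
print(arm.get_state()["contact_force"])
im,d=eyes.grab_frame("side"); P=pts("side",d)
cv2.imwrite("pics/side3.png",cv2.resize(im[...,::-1],(800,600)))
for q in ("brick_a","gas_can","mug","spray","soot_brush"):
    for m in eyes.masks_of("side",q)[:5]:
        p=P[m["pixels"]&(d>0)]
        print(q,round(m["confidence"],2),np.round(m["at"]),np.percentile(p,[2,50,98],axis=0).round().tolist())
for nm,c in (("L",(600,180)),("R",(490,-85))):
    M=(abs(P[...,0]-c[0])<90)&(abs(P[...,1]-c[1])<110)&(P[...,2]>28)&(P[...,2]<60)&(im.max(-1)<70)
    p=P[M]; A=np.c_[p[:,:2],np.ones(len(p))]; f=np.linalg.lstsq(A,p[:,2],rcond=None)[0]
    print(nm,len(p),np.median(p[:,2]).round(1),"slope",f[:2].round(3),cv2.minAreaRect(p[:,:2].astype(np.float32)))
```

```text
[ 1.27782005 -0.69680524 -0.12922214]
brick_a 0.95 [129. 151.] [[479.0, 459.0, 3.0], [491.0, 532.0, 89.0], [524.0, 593.0, 113.0]]
brick_a 0.88 [128. 278.] [[760.0, 199.0, 1.0], [786.0, 234.0, 93.0], [859.0, 326.0, 113.0]]
brick_a 0.8 [198. 122.] [[268.0, 276.0, 0.0], [290.0, 307.0, 109.0], [323.0, 421.0, 113.0]]
brick_a 0.79 [183. 244.] [[532.0, 103.0, 8.0], [597.0, 176.0, 36.0], [676.0, 258.0, 40.0]]
brick_a 0.59 [263. 283.] [[433.0, -159.0, 10.0], [484.0, -91.0, 36.0], [545.0, -12.0, 39.0]]
gas_can 0.91 [154. 174.] [[434.0, 303.0, 4.0], [457.0, 313.0, 128.0], [494.0, 362.0, 192.0]]
gas_can 0.65 [268. 375.] [[597.0, -303.0, 0.0], [650.0, -262.0, 51.0], [678.0, -202.0, 91.0]]
mug 0.8 [267. 376.] [[597.0, -303.0, 2.0], [648.0, -263.0, 52.0], [674.0, -205.0, 91.0]]
spray 0.71 [126. 198.] [[552.0, 345.0, 3.0], [584.0, 365.0, 134.0], [624.0, 392.0, 238.0]]
spray 0.45 [178. 245.] [[534.0, 103.0, 10.0], [597.0, 176.0, 36.0], [671.0, 257.0, 40.0]]
soot_brush 0.78 [189. 336.] [[782.0, -67.0, 7.0], [791.0, -24.0, 17.0], [802.0, 29.0, 21.0]]
L 1430 36.4 slope [0.005 0.001] ((604.6055297851562, 186.13711547851562), (112.25827026367188, 151.20689392089844), 24.417739868164062)
R 2295 36.4 slope [ 0.003 -0.   ] ((490.543701171875, -82.8091812133789), (111.0336685180664, 150.2363739013672), 4.859689712524414)
```

View pics/side3.png

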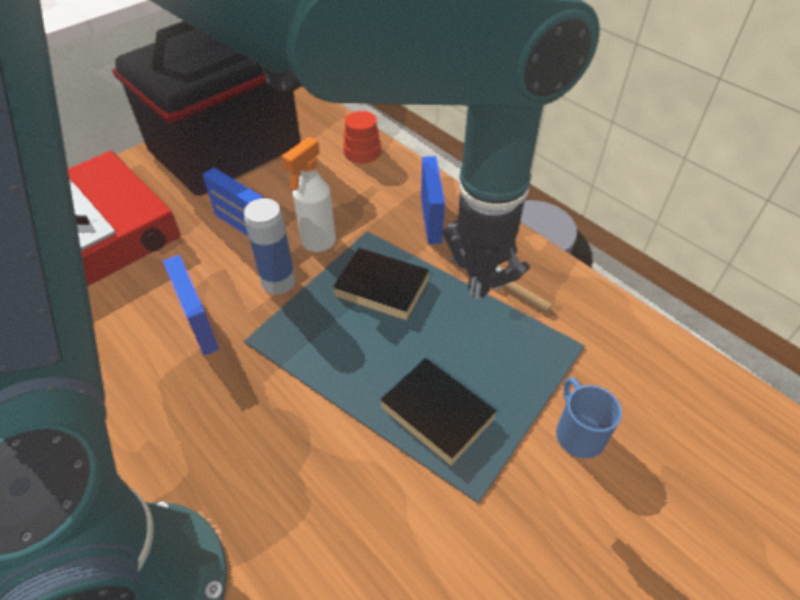

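Both bricks lie flat, black side up, at px (380,283) and (438,408), and the hand is well clear.

```bash
python3 -c "
from cell import arm
print(arm.hand_in())"
```

```text
the job is handed in; nothing more can be done
None
```

I tipped both bricks over by pushing high on their sooty faces with the fingers shut, the left one toward +x and the right one toward -x. Then I raised the hand clear and handed the job in at about 8 s; no verdict is reported.

- **Bricks:** in the last side picture both lie flat on the mat, sooty face up. Their tops are at 36 mm with a slope under 0.01. Each centre is within about 5 mm of where turning about its foot edge should put it.
- **Bystanders:** the gas can, mug and spray bottle measured within a few mm of where they stood. The brush was partly hidden by the hand, so I only checked the visible part; the arm never came down near it.
- **Failed or odd checks:** my first two move calls were refused because some fields were missing, and nothing moved. The detector gave a few false labels, such as calling the mug a gas can, which I ignored.

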